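# Load the drive kit tray, tallest part last

### The job

Load the grey kit tray with one of each part, the lowest part first and the tallest last, so that nothing already in the tray is in the way: lift the upper bearing off the pair and lay it flat in the wide end compartment, then stand the shaft coupling in the narrow end compartment, and last stand the bottle, nozzle up, in the middle compartment. Set each part down on the compartment's floor rather than dropping it, and leave the lower bearing, the wooden knob, the lens cap and the tape roll where they are.

Things in the scene. Friction and masses are not known exactly. Their poses are not given: they have to be found in the camera images.
- kit_tray: grey plastic tray fixed to the table, 128 x 162 mm (138 x 198 over flange and tabs), 18 mm high; floor, walls and dividers 4 mm thick, all walls 18 mm high. Three open compartments side by side along its y, each 120 mm long in x. Origin: centre of its underside; x along the compartments, y across them towards the wide one, z up
- bay_wide (a point): centre of the floor of the wide end compartment (120 x 62 mm, 14 mm deep), at the tray's +y end; axes as the tray's
- bay_mid (a point): centre of the floor of the middle compartment (120 x 46 mm, 14 mm deep); axes as the tray's
- bay_narrow (a point): centre of the floor of the narrow end compartment (120 x 38 mm, 14 mm deep), at the tray's -y end; axes as the tray's
- bearing_upper: bright metal ball bearing, a ring 47 mm across and 14 mm high, lying loose and flat on top of the lower bearing (its underside 14 mm above the table). Origin: centre of its underside; z up
- bearing_lower: the same kind of bearing, 47 mm across and 14 mm high, lying flat on the table under the upper one; stays. Origin: centre of its underside
- coupling: pale metal shaft coupling, a cylinder 25 mm across and 34 mm high with two small screws in its side, standing on the table. Origin: centre of its underside; z up along its axis
- bottle: small bottle, 88 mm high: a round body 31 mm across up to 58 mm, then a tapering nozzle cap about 16 mm across; standing on the table. Origin: centre of its underside; z up along its axis
- spare_knob: turned wooden knob, 37 mm across and 47 mm high, on the table; stays. Origin: centre of its underside
- lens_cap: flat black round lens cap, 49 mm across and 10 mm high, on the table; stays. Origin: centre of its underside
- tape_roll: roll of black tape, 62 mm across and 19 mm high, flat on the table; stays. Origin: centre of its underside

How it is judged:
By the outcome, as a careful person would: the job done as asked, in the order asked, and still so for the second after the job is handed in, with the robot touching nothing.
It also fails if it takes over 72 s, if anything falls off the work surface, if the arm or the gripper's body presses on something with over 40 N, if the wrist force passes 120 N, or if a joint passes its speed limit or range.

### The arm

A 7-joint arm with a two-finger parallel gripper is mounted at the origin on a cart in front of the work surface, level with it; the furniture and walls round the work are solid. World frame = base frame: x ahead of the robot, y to its left, z up, the work surface at z = 0. Lengths are in m, angles in rad, forces in N, time in s.
With the tool pointing down it reaches from about 0.4 to 0.75 m from the base axis. Payload 19.5 kg.
Tool frame: the origin (TCP) lies at the very end of the fingers, on their centre line; the grasp point (between the pads) lies 19 mm behind it; z points along the fingers, y is the line along which they close (so a half turn about z gives the same grasp; the last joint's range is limited). The gripper opens to 85 mm and grips with 20 to 120 N. Pads are 22 mm wide; open, the fingers measure 114 mm over their backs; the gripper's body (76 mm by 85 mm) begins 54 mm behind the grasp point. The pads swing forward as they close: fully open they stand 13 mm farther back than shut.
Start: joints at [-0.042, 0.707, -0.028, 1.485, 0.022, 0.951, -0.075], TCP at [0.575, 0, 0.231] pointing down, gripper open.
Joint ranges: [-2.71, 2.71], [-0.32, 2.16], [-1.57, 1.52], [0, 2.45], [-1.46, 4.6], [0, 2.02], [-2.83, 2.83]. Speed limits (rad/s): [1.89, 1.89, 2.57, 2.57, 3.01, 3.01, 3.01].

### API

Orientations are given as a rotation vector (axis times angle).
In Python, from bench import r gives the robot as it stands.
- The arm moves only by the tool apply_moves, never from a script. Its argument "moves" is a list of rows, each a list of 7 numbers: the shift along the tool's x, y, z each as a share of 0.1 m, from -1 to 1, then the turn, a rotation vector about the tool's x, y, z each as a share of 0.5 rad, from -1 to 1, then the opening, from -1 (shut) to 1 (fully open). In form: [[x, y, z, rx, ry, rz, gripper], ...]. A call has 1 to 12 rows; each row is the pose to reach, as a shift and turn from the pose commanded when the call began, along the tool's axes at that moment; what a row does not reach only later rows make up. A row lasts 1/12 s, in which the tool goes at most 41.7 mm and 7.16 degrees, less where a joint would pass 70% of its speed; a pose out of reach is approached as far as the arm can. A call with a number of a shift or a turn outside -1 to 1 is refused whole. A call with a gripper value outside its range is refused whole. The fingers move at their own pace and stop on an object; the grip force is fixed at half the most. Time passes only in rows, so rows that repeat a pose let the fingers close. It gives the time, the measured TCP pose, the force, the opening and the grip force at its end, in the units of the state.
- r.read_state(): the state, without advancing time (a new reading comes with each control period).
- r.camera(name): name is "scene" or "side" or "wrist"; returns the picture (400x640x3 uint8, blue, green, red); there is no depth.
- r.get_calibration(name): a dict with "vfov" (degrees; the focal length in pixels is half the picture's height over the tangent of half this angle, whatever the lens; pixels are square), "cx", "cy" (the principal point, pixels), "world_from_camera" (4x4, takes a point from camera to world coordinates); the wrist camera has in their place "tool_from_camera" (4x4, takes a point from camera to tool coordinates, whose origin is the TCP and whose axes are the flange's). Camera axes: x right, y up, looking along -z (the intrinsics and any distortion apply to the point x, -y, -z); pixel columns grow to the right and rows downward; lengths in m; the calibration is good to about 2 mm. A picture is of the moment at which its call begins: read the wrist's pose just before it. get_calibration takes no time and is no camera call.
- r.job_done(): hands the job in; it is judged then, once.
The state is a dict: "clock": time; "joint_positions": joint angles; "qd": joint speeds; "joint_torque": joint torques, N m; "tcp_pos": TCP position; "orientation": TCP orientation; "contact_force": force on the tool from outside, world axes, zero at the start; "wrist_torque": the same for the moment, N m; "finger_gap": finger opening in m; "grasp_force": force on a finger pad.
Only numpy, scipy, OpenCV 4.12 (cv2) and the standard library are available. Lean on these libraries where they do the work, as an engineer would, in place of code of your own. Each camera call takes 0.05 s, during which the arm holds its last target. There are 200 camera calls.

## Working session

There is one attempt and no reset: what is moved stays moved. The work goes in short steps, Python scripts to look and compute and a tool call to move; the robot and the scene stay as the last step left them, time stands still between calls to the robot, and variables do not carry over. Pictures are saved under pics/ and viewed, at most 10 in all, crops included, and the job is handed in when it is done.

Besides the shell and the picture viewer there is one more tool, called by a JSON object that holds its "op" and its "data". apply_moves: Moves the arm, as the interface text tells. Its arguments: {"type":"object","properties":{"moves":{"type":"array","items":{"type":"array","items":{"type":"number"}}}},"required":["moves"]}

```bash
mkdir -p pics
cat > h.py <<'E'
import numpy as np, cv2
from scipy.spatial.transform import Rotation as R
from bench import r
def K(c):
    return 200/np.tan(np.radians(c["vfov"])/2)
def ray(name,u,v,st=None):
    c=r.get_calibration(name); f=K(c)
    d=np.array([(u-c["cx"])/f,-(v-c["cy"])/f,-1.0])
    if name=="wrist":
        T=np.eye(4);T[:3,:3]=R.from_rotvec(st["orientation"]).as_matrix();T[:3,3]=st["tcp_pos"];T=T@np.array(c["tool_from_camera"])
    else: T=np.array(c["world_from_camera"])
    return T[:3,3],T[:3,:3]@d
def onz(name,u,v,z,st=None):
    o,d=ray(name,u,v,st); return o+d*(z-o[2])/d[2]
E
python3 - <<'E'
from h import *
s=r.read_state();print(s)
for n in("scene","side","wrist"):
    print(n,r.get_calibration(n)); cv2.imwrite(f"pics/{n}0.png",r.camera(n))
E
```

```text
{'clock': 0.0, 'joint_positions': array([-0.04169113,  0.70707749, -0.02761415,  1.4850509 ,  0.02201901,
        0.95090673, -0.07548546]), 'qd': array([-5.31670594e-04,  2.96108101e-05,  1.04566716e-03,  4.06035962e-04,
        8.51498265e-04, -1.82084629e-03,  9.91173024e-06]), 'joint_torque': array([-3.35119905e-03, -8.83210659e+01,  1.23306759e+00, -2.36173260e+01,
        1.66974653e-02,  6.38553465e-03, -2.14882397e-05]), 'tcp_pos': array([ 5.74709637e-01, -1.38641115e-05,  2.30829924e-01]), 'orientation': array([-2.22088287e+00, -2.22091751e+00,  1.32582196e-03]), 'contact_force': array([-0.5648405 , -0.34383819,  0.44945448]), 'wrist_torque': array([-0.02807524, -0.00358684,  0.06167914]), 'grasp_force': 0.0, 'finger_gap': 0.08545958210293969}
scene {'vfov': 49.93209087998204, 'cx': 316.7728066226867, 'cy': 202.06230214744923, 'world_from_camera': array([[-0.75902751,  0.24398298, -0.60361374,  0.07797255],
       [-0.65062618, -0.31803842,  0.689592  ,  0.57902965],
       [-0.02372365,  0.9161462 ,  0.40014163,  0.37487292],
       [ 0.        ,  0.        ,  0.        ,  1.        ]])}
side {'vfov': 48.944129052897445, 'cx': 318.99313633565185, 'cy': 199.68953280921883, 'world_from_camera': array([[ 0.88980979,  0.31086797, -0.33406533,  0.20655019],
       [-0.45615799,  0.58574426, -0.66994294, -0.69945822],
       [-0.01258695,  0.74850836,  0.66300589,  0.73333584],
       [ 0.        ,  0.        ,  0.        ,  1.        ]])}
wrist {'vfov': 71.38303235477323, 'cx': 315.02537889400185, 'cy': 199.1164191647146, 'tool_from_camera': array([[ 5.24418887e-04,  9.46009588e-01,  3.24138218e-01,
         8.30509636e-02],
       [ 9.99999832e-01, -4.16439814e-04, -4.02491083e-04,
        -3.97568108e-04],
       [-2.45776365e-04,  3.24138374e-01, -9.46009648e-01,
        -1.42349714e-01],
       [ 0.00000000e+00,  0.00000000e+00,  0.00000000e+00,
         1.00000000e+00]])}
```

View pics/scene0.png

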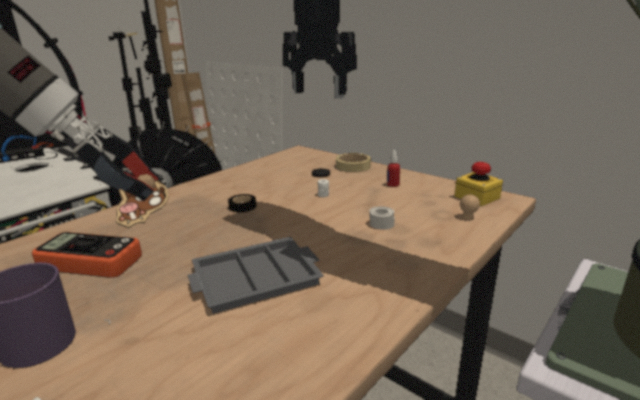

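View pics/side0.png

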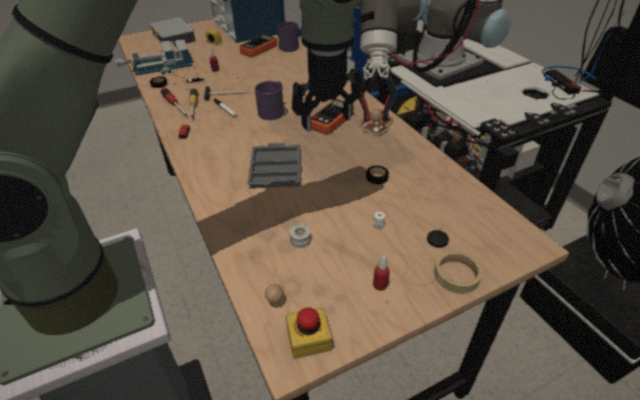

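View pics/wrist0.png

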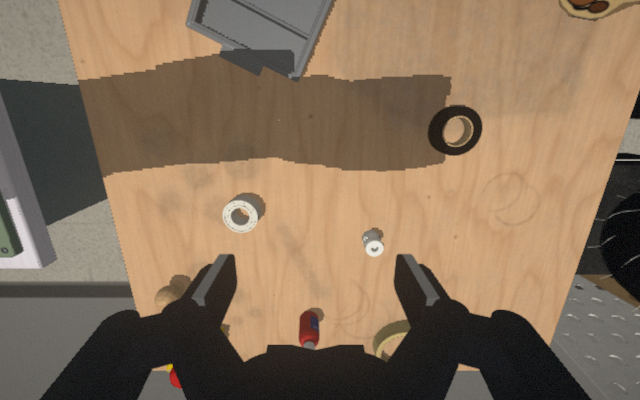

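The side view shows:
- bearing pair at (300,235)
- coupling at (379,220)
- bottle at (381,275)
- knob at (275,295)
- lens cap at (437,238)
- black tape roll at (377,174)
- tray around (276,165)

The tan ring at (457,272) is clutter. In the wrist view the bearing is at (241,214), the coupling at (373,245) and the bottle at (309,330).

```bash
cat > m.py <<'E'
from h import *
s=r.read_state()
p=lambda *a:print(a[0],np.round(onz(*a[1:]),4)[:2])
p("bear side top","side",300,230,.028);p("bear wrist top","wrist",241,215,.028,s)
p("coup side top","side",380,214,.034);p("coup wrist top","wrist",373,249,.034,s)
p("bottle side base","side",381,284,0);p("knob","side",275,302,0)
p("cap","side",437,239,.01);p("tape","side",377,172,.019);p("tan","side",457,270,.019)
im=cv2.imread("pics/side0.png")
c=im[125:205,225:325]; cv2.imwrite("pics/c1.png",cv2.resize(c,None,fx=7,fy=7,interpolation=cv2.INTER_CUBIC))
E
python3 m.py
```

```text
bear side top [ 0.4774 -0.0582]
bear wrist top [ 0.4754 -0.0577]
coup side top [ 0.6607 -0.1032]
coup wrist top [ 0.654  -0.1055]
bottle side base [ 0.5694 -0.2521]
knob [ 0.358  -0.1914]
cap [ 0.7443 -0.2112]
tape [0.7515 0.0486]
tan [ 0.7185 -0.3063]
```

View pics/c1.png

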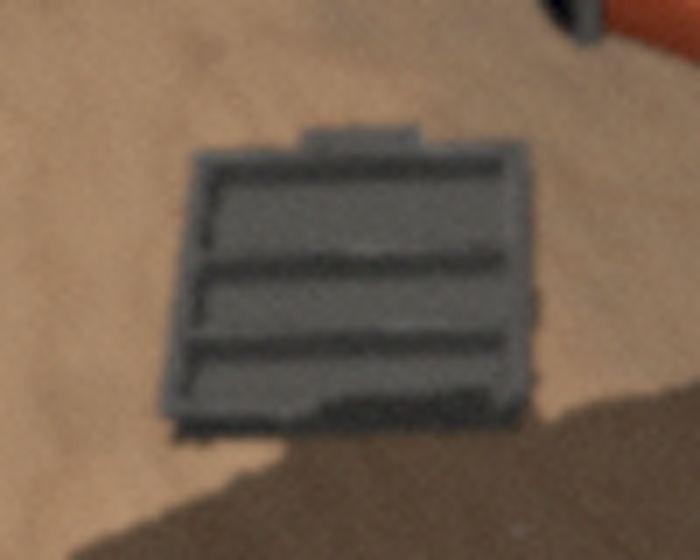

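The tray crop shows the wide compartment at the far (+y) side and the narrow one at the near side, with a small yaw. I'll move above the bearing and look again from close by.

{"op": "apply_moves", "data": {"moves": [[-0.2,-0.33,0.3,0,0,0,1],[-0.4,-0.66,0.65,0,0,0,1],[-0.58,-0.98,1,0,0,0,1],[-0.58,-0.98,1,0,0,0,1],[-0.58,-0.98,1,0,0,0,1],[-0.58,-0.98,1,0,0,0,1]]}}

```text
clock: 0.65
tcp_pos: [0.4764, -0.0584, 0.1308]
orientation: [-2.222, -2.219, 0.002]
contact_force: [-0.0, -0.6, -0.0]
finger_gap: 0.0853
grasp_force: 0.0
```

Run:
```python
from h import *
s=r.read_state();print(s["clock"],s["tcp_pos"],s["qd"].round(3))
im=r.camera("wrist");cv2.imwrite("pics/w1.png",im)
f=lambda u,v,z:np.round(onz("wrist",u,v,z,s),4)
# bright metal mask in the central part
hsv=cv2.cvtColor(im,cv2.COLOR_BGR2HSV)
m=((hsv[...,1]<60)&(hsv[...,2]>110)).astype(np.uint8)
n,l,st,ce=cv2.connectedComponentsWithStats(m)
for i in range(1,n):
    if st[i,4]>150: print(st[i],ce[i].round(1),f(*ce[i],.028))
```

```text
0.65 [ 0.4764379  -0.05836098  0.13082888] [-0.022 -0.018 -0.01  -0.056 -0.005  0.027 -0.003]
[   0    0   91   44 2758] [47.6 16.9] [0.2724 0.0873 0.028 ]
[ 288  171   50   52 1629] [312.6 198.3] [ 0.4738 -0.0585  0.028 ]
[    0   183   147   102 10050] [ 76.5 244.1] [ 0.2406 -0.1062  0.028 ]
[ 472  221   44   36 1024] [493.2 238.4] [ 0.65   -0.0999  0.028 ]
[   0  303  153   46 2694] [ 73.5 316.2] [ 0.2129 -0.1941  0.028 ]
```

View pics/w1.png

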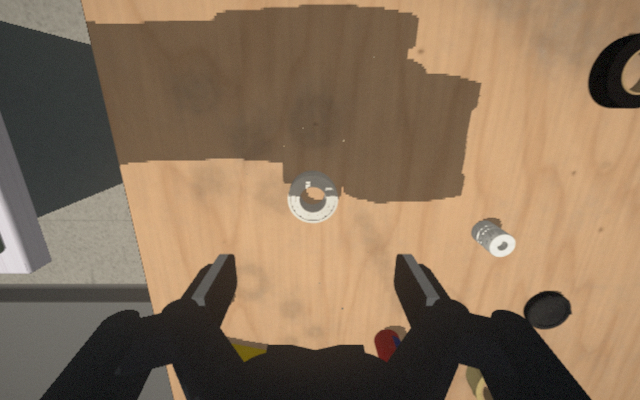

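The upper bearing is at about (313,197), which is (0.474,-0.058), roughly under the TCP. I'll descend.

{"op": "apply_moves", "data": {"moves": [[0,-0.02,0.33,0,0,0,1],[0,-0.02,0.66,0,0,0,1],[0,-0.02,1,0,0,0,1],[0,-0.02,1,0,0,0,1],[0,-0.02,1,0,0,0,1]]}}

```text
clock: 1.12
tcp_pos: [0.4751, -0.0575, 0.0314]
orientation: [-2.22, -2.221, 0.001]
contact_force: [-0.6, 0.9, 0.8]
finger_gap: 0.0855
grasp_force: 0.0
```

{"op": "apply_moves", "data": {"moves": [[0,0,0.1,0,0,0,1],[0,0,0.17,0,0,0,1],[0,0,0.17,0,0,0,1],[0,0,0.17,0,0,0,-1],[0,0,0.17,0,0,0,-1],[0,0,0.17,0,0,0,-1],[0,0,0.17,0,0,0,-1],[0,0,0.17,0,0,0,-1],[0,0,0.17,0,0,0,-1],[0,0,0.17,0,0,0,-1],[0,0,0.17,0,0,0,-1]]}}

```text
clock: 2.03
tcp_pos: [0.4752, -0.058, 0.0151]
orientation: [2.221, 2.221, 0.001]
contact_force: [-2.6, 0.6, 17.7]
finger_gap: 0.0448
grasp_force: 58.7
```

{"op": "apply_moves", "data": {"moves": [[0,0,-0.1,0,0,0,-1],[0,0,-0.25,0,0,0,-1],[0,0,-0.5,0,0,0,-1],[0,0,-0.8,0,0,0,-1],[0,0,-0.8,0,0,0,-1],[0,0,-0.8,0,0,0,-1]]}}

```text
clock: 2.53
tcp_pos: [0.4756, -0.0581, 0.0959]
orientation: [2.22, 2.22, 0.003]
contact_force: [-0.1, 0.7, -2.0]
finger_gap: 0.0444
grasp_force: 61.9
```

Run:
```python
from h import *
s=r.read_state();print(s["clock"],s["tcp_pos"],s["finger_gap"],s["contact_force"])
a=r.camera("side")[140:300,220:420];b=r.camera("wrist")
cv2.imwrite("pics/w2.png",np.vstack([cv2.resize(a,(500,400),interpolation=cv2.INTER_CUBIC)[:330],cv2.resize(b[150:320,190:450],(500,270))]))
```

```text
2.5333 [ 0.47558852 -0.05810199  0.09587454] 0.044424501165088524 [-0.0906353   0.66600632 -1.96008756]
```

View pics/w2.png

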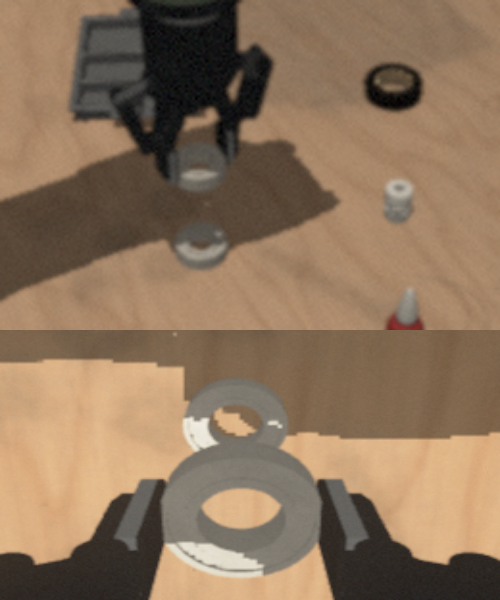

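Only the upper bearing is held, flat between the pads, and the lower one has stayed in place. Next is a rough tray pose from the first side picture, so I can view it with the wrist camera.

Run:
```python
from h import *
for n,(u,v) in dict(TL=(195,152),TR=(528,145),BL=(163,412),BR=(522,408)).items():
    print(n,onz("side",225+(u-3)/7,125+(v-3)/7,.018).round(4))
```

```text
TL [0.504  0.3171 0.018 ]
TR [0.626  0.2574 0.018 ]
BL [0.4342 0.1652 0.018 ]
BR [0.5517 0.1053 0.018 ]
```

{"op": "apply_moves", "data": {"moves": [[0.2,0,-0.3,0,0,0.2,-1],[0.45,0,-0.6,0,0,0.4,-1],[0.7,0,-0.9,0,0,0.6,-1],[1,0,-1,0,0,0.8,-1],[1,0,-1,0,0,0.87,-1],[1,0,-1,0,0,0.87,-1],[1,0,-1,0,0,0.87,-1]]}}

```text
clock: 3.22
tcp_pos: [0.4746, 0.0416, 0.1934]
orientation: [-2.647, -1.692, 0.003]
contact_force: [0.5, -0.3, -0.4]
finger_gap: 0.0443
grasp_force: 61.9
```

{"op": "apply_moves", "data": {"moves": [[0.33,-0.1,0,0,0,0,-1],[0.66,-0.22,0,0,0,0,-1],[0.66,-0.22,0,0,0,0,-1],[0.66,-0.22,0,0,0,0,-1],[0.66,-0.22,0,0,0,0,-1],[0.66,-0.22,0,0,0,0,-1]]}}

```text
clock: 3.72
tcp_pos: [0.4828, 0.1096, 0.1939]
orientation: [2.65, 1.688, -0.002]
contact_force: [-0.3, -0.4, -0.9]
finger_gap: 0.0443
grasp_force: 61.9
```

Run:
```python
from h import *
s=r.read_state();print(s["clock"],s["tcp_pos"],s["orientation"],s["qd"].round(3))
np.save("s3.npy",np.r_[s["tcp_pos"],s["orientation"]])
cv2.imwrite("pics/w3.png",r.camera("wrist"))
```

```text
3.7167 [0.48281236 0.10958705 0.19386048] [ 2.64951534e+00  1.68780937e+00 -1.85894188e-03] [-0.002 -0.007 -0.002 -0.003 -0.003  0.002 -0.005]
```

View pics/w3.png

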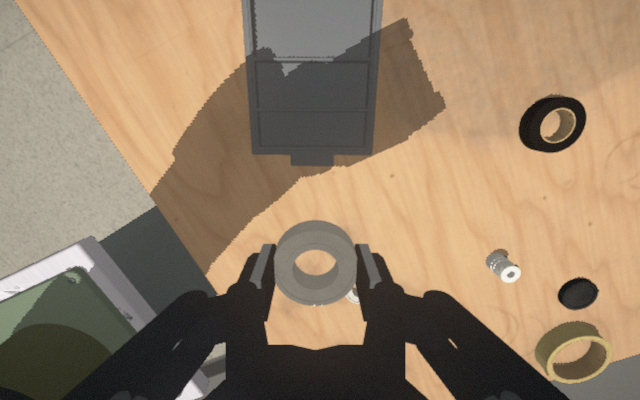

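The tray is well aligned with the tool. Its dividers are at rows ~60 and ~109, the near rim is at row ~153, and the side edges run (244,0)-(251,153) and (382,0)-(374,153).

Run:
```python
from h import *
a=np.load("s3.npy");s=dict(tcp_pos=a[:3],orientation=a[3:])
g=cv2.cvtColor(cv2.imread("pics/w3.png"),cv2.COLOR_BGR2GRAY).astype(int)
for c in (285,315,345): print("col",c,g[50:165,c].tolist())
for v in (30,90,130): print("row",v,g[v,240:262].tolist(),g[v,364:390].tolist())
T=R.from_rotvec(a[3:]).as_matrix()
for p in [(244,2),(251,150),(382,2),(374,150),(315,60),(315,109),(315,154)]:
    w=onz("wrist",*p,.018,s); print(p,w.round(4),(T.T@(w-a[:3])).round(4))
```

```text
col 285 [132, 134, 136, 133, 135, 136, 126, 113, 129, 137, 115, 84, 85, 116, 134, 132, 138, 138, 136, 138, 137, 137, 137, 140, 139, 130, 104, 76, 75, 78, 74, 76, 79, 78, 77, 76, 76, 74, 74, 74, 77, 76, 75, 72, 74, 76, 72, 73, 76, 76, 73, 75, 71, 75, 74, 76, 76, 70, 73, 73, 73, 71, 71, 73, 75, 72, 73, 74, 73, 74, 78, 76, 74, 72, 70, 77, 76, 73, 74, 72, 74, 74, 76, 75, 73, 76, 74, 75, 77, 74, 74, 73, 75, 73, 73, 69, 69, 72, 81, 74, 73, 77, 74, 75, 87, 101, 110, 110, 112, 112, 113, 112, 110, 114, 109]
col 315 [133, 132, 132, 132, 133, 132, 117, 98, 121, 133, 106, 62, 68, 73, 76, 77, 77, 76, 75, 75, 75, 76, 75, 76, 71, 74, 74, 78, 76, 78, 76, 75, 75, 74, 74, 77, 76, 74, 72, 77, 74, 73, 72, 76, 75, 73, 76, 76, 76, 74, 76, 74, 77, 76, 76, 75, 76, 73, 72, 76, 73, 68, 71, 70, 75, 76, 74, 71, 74, 74, 74, 75, 74, 73, 74, 78, 72, 75, 73, 74, 73, 74, 75, 75, 72, 76, 79, 77, 79, 77, 73, 76, 76, 74, 73, 71, 68, 77, 77, 72, 77, 77, 79, 78, 77, 76, 77, 80, 74, 78, 75, 80, 78, 75, 77]
col 345 [111, 113, 97, 76, 77, 75, 77, 73, 75, 76, 69, 63, 66, 72, 76, 77, 75, 74, 73, 75, 75, 78, 79, 73, 75, 76, 77
[... 776 characters left out ...]
00, 101, 101, 104, 104, 101, 101, 97]
row 130 [107, 102, 104, 103, 103, 103, 103, 101, 102, 103, 91, 72, 74, 79, 75, 73, 72, 74, 69, 66, 68, 73] [70, 68, 69, 77, 75, 76, 76, 72, 77, 85, 99, 106, 105, 108, 110, 107, 108, 108, 108, 109, 107, 108, 107, 107, 109, 107]
(244, 2) [0.4946 0.2986 0.018 ] [ 0.1764 -0.0691  0.1757]
(251, 150) [0.4305 0.1703 0.018 ] [ 0.0331 -0.073   0.1759]
(382, 2) [0.6161 0.242  0.018 ] [0.1765 0.065  0.1756]
(374, 150) [0.5575 0.1111 0.018 ] [0.0331 0.0671 0.1758]
(315, 60) [0.5356 0.2233 0.018 ] [ 1.256e-01 -1.000e-04  1.757e-01]
(315, 109) [0.5153 0.1798 0.018 ] [ 7.750e-02 -1.000e-04  1.758e-01]
(315, 154) [0.4946 0.1353 0.018 ] [ 2.850e-02 -1.000e-04  1.758e-01]
```

{"op": "apply_moves", "data": {"moves": [[0.33,-0.01,0,0,0,0,-1],[0.66,-0.02,0,0,0,0,-1],[1,-0.025,0,0,0,0,-1],[1,-0.025,0,0,0,0,-1],[1,-0.025,0.2,0,0,0,-1]]}}

```text
clock: 4.18
tcp_pos: [0.5242, 0.2039, 0.176]
orientation: [2.647, 1.691, 0.006]
contact_force: [0.5, 0.5, 0.4]
finger_gap: 0.0441
grasp_force: 62.0
```

{"op": "apply_moves", "data": {"moves": [[0.3,0,0.3,0,0,0,-1],[0.6,0,0.6,0,0,0,-1],[0.6,0,0.9,0,0,0,-1],[0.6,0,0.9,0,0,0,-1],[0.6,0,0.9,0,0,0,-1],[0.6,0,0.9,0,0,0,-1]]}}

```text
clock: 4.68
tcp_pos: [0.5488, 0.2561, 0.0859]
orientation: [2.649, 1.687, 0.002]
contact_force: [0.4, -0.1, -1.2]
finger_gap: 0.0444
grasp_force: 61.9
```

Run:
```python
from h import *
s=r.read_state();print(s["clock"],s["tcp_pos"])
a=np.load("s3.npy");T=R.from_rotvec(a[3:]).as_matrix()
t=a[:3]+T@np.array([.160,-.0025,0]);print("target",t)
print((R.from_rotvec(s["orientation"]).as_matrix().T@(t-s["tcp_pos"])).round(4), R.from_rotvec(s["orientation"]).as_matrix()[:,2].round(4))
cv2.imwrite("pics/w4.png",r.camera("wrist"))
```

```text
4.6833 [0.54879299 0.25614436 0.08591252]
target [0.5481747  0.25564863 0.19368878]
[-0.0006 -0.0002 -0.1078] [ 0.0013  0.     -1.    ]
```

View pics/w4.png

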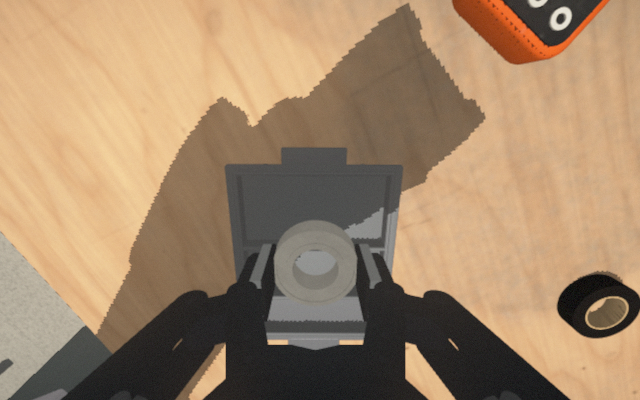

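The tray edges match the predicted position to about 1 mm: far flange at row 164, divider at row 247. I'll lower the bearing.

{"op": "apply_moves", "data": {"moves": [[0,0,0.25,0,0,0,-1],[0,0,0.5,0,0,0,-1],[0,0,0.65,0,0,0,-1],[0,0,0.72,0,0,0,-1],[0,0,0.76,0,0,0,-1],[0,0,0.78,0,0,0,-1],[0,0,0.79,0,0,0,-1],[0,0,0.79,0,0,0,-1],[0,0,0.79,0,0,0,-1]]}}

```text
clock: 5.48
tcp_pos: [0.5483, 0.2574, 0.0061]
orientation: [2.648, 1.69, 0.002]
contact_force: [0.1, -0.5, -0.8]
finger_gap: 0.0444
grasp_force: 61.9
```

{"op": "apply_moves", "data": {"moves": [[0,0,0.01,0,0,0,-1],[0,0,0.015,0,0,0,-1],[0,0,0.015,0,0,0,-1]]}}

```text
clock: 5.73
tcp_pos: [0.5484, 0.2575, 0.0052]
orientation: [-2.648, -1.69, -0.002]
contact_force: [-5.2, -3.6, 21.8]
finger_gap: 0.0441
grasp_force: 64.2
```

Contact is made at about 22 N. I'll open partway inside the bay, then rise.

{"op": "apply_moves", "data": {"moves": [[0,0,-0.01,0,0,0,0.4],[0,0,-0.01,0,0,0,0.4],[0,0,-0.01,0,0,0,0.4],[0,0,-0.01,0,0,0,0.4],[0,0,-0.1,0,0,0,0.4],[0,0,-0.3,0,0,0,0.4],[0,0,-0.6,0,0,0,0.6],[0,0,-0.95,0,0,0,1],[0,0,-0.95,0,0,0,1],[0,0,-0.95,0,0,0,1]]}}

```text
clock: 6.57
tcp_pos: [0.5487, 0.2577, 0.101]
orientation: [2.648, 1.69, 0.005]
contact_force: [-0.5, 0.6, -0.3]
finger_gap: 0.0852
grasp_force: 0.0
```

Run:
```python
from h import *
s=r.read_state();print(s["clock"],s["tcp_pos"],s["finger_gap"])
b=r.camera("wrist");cv2.imwrite("pics/w5.png",b)
a=r.camera("side")[100:300,220:460]
cv2.imwrite("pics/w5c.png",np.hstack([cv2.resize(b[120:320,200:440],(400,333)),cv2.resize(a,(400,333),interpolation=cv2.INTER_CUBIC)]))
T=R.from_rotvec(s["orientation"]).as_matrix()
d=T.T@(np.array([.657,-.1035,s["tcp_pos"][2]])-s["tcp_pos"]);print(d.round(4))
```

```text
6.5667 [0.54872748 0.25766266 0.10101779] 0.08524368837290398
[-2.819e-01  2.504e-01 -2.000e-04]
```

View pics/w5c.png

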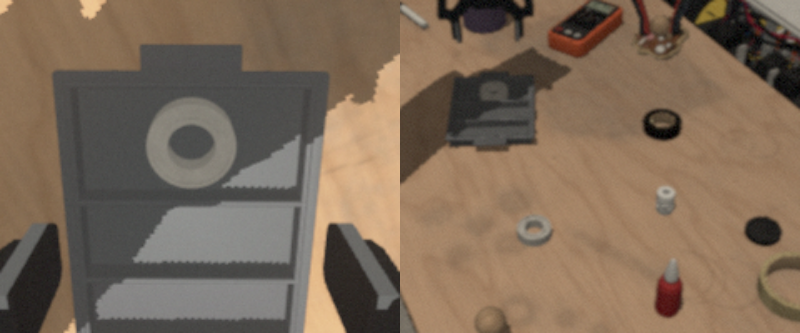

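The bearing lies flat in the wide bay. Now to the coupling.

{"op": "apply_moves", "data": {"moves": [[-0.31,0.28,0,0,0,0,1],[-0.62,0.55,0,0,0,0,1],[-0.94,0.83,0,0,0,0,1],[-0.94,0.83,0,0,0,0,1]]}}

```text
clock: 7.0
tcp_pos: [0.5853, 0.1276, 0.0981]
orientation: [2.652, 1.676, -0.005]
contact_force: [0.7, -2.3, 0.8]
finger_gap: 0.0852
grasp_force: 0.0
```

{"op": "apply_moves", "data": {"moves": [[-0.31,0.28,0,0,0,0,1],[-0.62,0.55,0,0,0,0,1],[-0.94,0.83,0,0,0,0,1],[-0.94,0.83,0,0,0,0,1]]}}

```text
clock: 7.33
tcp_pos: [0.6201, 0.0073, 0.098]
orientation: [2.652, 1.676, -0.005]
contact_force: [-0.6, -2.0, 0.6]
finger_gap: 0.0852
grasp_force: 0.0
```

{"op": "apply_moves", "data": {"moves": [[-0.31,0.28,0,0,0,0,1],[-0.62,0.55,0,0,0,0,1],[-0.94,0.83,0,0,0,0,1],[-0.94,0.83,0,0,0,0,1],[-0.94,0.83,0,0,0,0,1],[-0.94,0.83,0,0,0,0,1]]}}

```text
clock: 7.83
tcp_pos: [0.6545, -0.1028, 0.0978]
orientation: [-2.647, -1.689, 0.001]
contact_force: [1.0, 1.1, 0.9]
finger_gap: 0.0854
grasp_force: 0.0
```

Run:
```python
from h import *
s=r.read_state();print(s["clock"],s["tcp_pos"])
im=r.camera("wrist");cv2.imwrite("pics/w6.png",im)
T=R.from_rotvec(s["orientation"]).as_matrix()
print("est",(T.T@(np.array([.657,-.1035,0])-s["tcp_pos"])).round(4))
hsv=cv2.cvtColor(im,cv2.COLOR_BGR2HSV)
m=((hsv[...,1]<50)&(hsv[...,2]>90)).astype(np.uint8)
n,l,st,ce=cv2.connectedComponentsWithStats(m)
for i in range(1,n):
    x,y,w,h,A=st[i]
    if A>100 and 220<ce[i][0]<420:
        # top face assumed at bottom of blob (camera sees the far side)
        for z in (.034,.017):
            p=onz("wrist",*ce[i],z,s);print(st[i],ce[i].round(1),z,p.round(4),(T.T@(p-s["tcp_pos"])).round(4))
```

```text
7.8333 [ 0.65448598 -0.10278022  0.09778609]
est [0.0004 0.0028 0.0978]
[302 189  31  40 979] [317.  209.1] 0.034 [ 0.6574 -0.0998  0.034 ] [0.004  0.0015 0.0638]
[302 189  31  40 979] [317.  209.1] 0.017 [ 0.6548 -0.1057  0.017 ] [-0.0026  0.0016  0.0808]
```

View pics/w6.png

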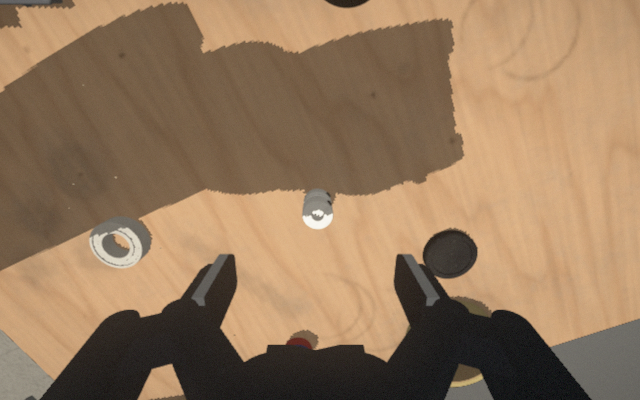

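The coupling's top centre is at about (317,215), within 2 mm of the tool axis. I'll descend and grip.

{"op": "apply_moves", "data": {"moves": [[0,0.017,0.3,0,0,0,1],[0,0.017,0.6,0,0,0,1],[0,0.017,0.85,0,0,0,1],[0,0.017,0.89,0,0,0,1],[0,0.017,0.89,0,0,0,-1],[0,0.017,0.89,0,0,0,-1],[0,0.017,0.89,0,0,0,-1],[0,0.017,0.89,0,0,0,-1],[0,0.017,0.89,0,0,0,-1],[0,0.017,0.89,0,0,0,-1],[0,0.017,0.89,0,0,0,-1],[0,0.017,0.89,0,0,0,-1]]}}

```text
clock: 8.88
tcp_pos: [0.6571, -0.1041, 0.0111]
orientation: [2.648, 1.689, 0.002]
contact_force: [-1.4, 0.4, 11.0]
finger_gap: 0.0228
grasp_force: 58.6
```

{"op": "apply_moves", "data": {"moves": [[0,0,-0.2,0,0,0,-1],[0,0,-0.5,0,0,0,-1],[0.1,-0.15,-0.8,0,0,0,-1],[0.3,-0.4,-0.95,0,0,0,-1],[0.5,-0.7,-0.95,0,0,0,-1],[0.7,-1,-0.95,0,0,0,-1],[0.7,-1,-0.95,0,0,0,-1]]}}

```text
clock: 9.47
tcp_pos: [0.5928, 0.0084, 0.1057]
orientation: [-2.64, -1.696, -0.002]
contact_force: [0.5, 1.4, -0.7]
finger_gap: 0.0226
grasp_force: 59.2
```

{"op": "apply_moves", "data": {"moves": [[0.25,-0.3,0,0,0,0,-1],[0.5,-0.6,0,0,0,0,-1],[0.7,-0.9,0,0,0,0,-1],[0.7,-1,0,0,0,0,-1],[0.7,-1,0,0,0,0,-1]]}}

```text
clock: 9.88
tcp_pos: [0.5324, 0.1099, 0.1053]
orientation: [-2.644, -1.694, 0.0]
contact_force: [-0.3, -0.1, -1.0]
finger_gap: 0.0225
grasp_force: 59.2
```

{"op": "apply_moves", "data": {"moves": [[0.2,-0.25,0,0,0,0,-1],[0.36,-0.5,0,0,0,0,-1],[0.36,-0.5,0,0,0,0,-1],[0.36,-0.5,0,0,0,0,-1],[0.36,-0.5,0,0,0,0,-1]]}}

```text
clock: 10.3
tcp_pos: [0.5047, 0.1601, 0.105]
orientation: [2.648, 1.689, 0.001]
contact_force: [-0.1, 0.2, -0.1]
finger_gap: 0.0229
grasp_force: 59.3
```

Run:
```python
from h import *
s=r.read_state();print(s["clock"],s["tcp_pos"],s["finger_gap"])
a=np.load("s3.npy");T=R.from_rotvec(a[3:]).as_matrix();t=a[:3]+T@np.array([.056,-.0025,0])
M=R.from_rotvec(s["orientation"]).as_matrix()
print((M.T@(t-s["tcp_pos"])).round(4),M[:,2].round(4))
cv2.imwrite("pics/w7.png",r.camera("wrist"))
```

```text
10.3 [0.50465501 0.16009672 0.10504418] 0.022904001153889846
[ 0.001  -0.0009 -0.0888] [ 7.e-04 -3.e-04 -1.e+00]
```

View pics/w7.png

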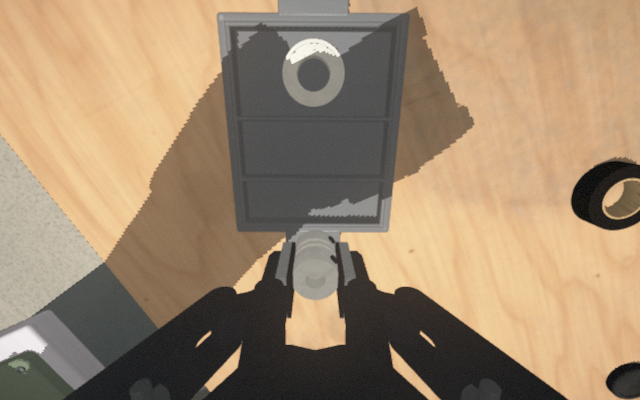

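The dividers and near flange again match the predicted pose. I'll lower the coupling.

{"op": "apply_moves", "data": {"moves": [[0.01,-0.01,0.3,0,0,0,-1],[0.01,-0.01,0.6,0,0,0,-1],[0.01,-0.01,0.75,0,0,0,-1],[0.01,-0.01,0.83,0,0,0,-1],[0.01,-0.01,0.87,0,0,0,-1],[0.01,-0.01,0.88,0,0,0,-1],[0.01,-0.01,0.89,0,0,0,-1],[0.01,-0.01,0.89,0,0,0,-1]]}}

```text
clock: 11.02
tcp_pos: [0.504, 0.1622, 0.0166]
orientation: [2.648, 1.689, 0.002]
contact_force: [-0.2, -0.0, -0.3]
finger_gap: 0.0227
grasp_force: 59.2
```

{"op": "apply_moves", "data": {"moves": [[0,0,0.01,0,0,0,-1],[0,0,0.01,0,0,0,-1]]}}

```text
clock: 11.18
tcp_pos: [0.5037, 0.1623, 0.0152]
orientation: [2.648, 1.69, 0.001]
contact_force: [-0.6, -0.3, -0.8]
finger_gap: 0.0227
grasp_force: 59.2
```

{"op": "apply_moves", "data": {"moves": [[0,0,0.01,0,0,0,-1],[0,0,0.01,0,0,0,-1]]}}

```text
clock: 11.35
tcp_pos: [0.5038, 0.1623, 0.015]
orientation: [2.648, 1.69, 0.002]
contact_force: [-3.3, -0.5, 21.8]
finger_gap: 0.0227
grasp_force: 61.8
```

{"op": "apply_moves", "data": {"moves": [[0,0,-0.01,0,0,0,0.3],[0,0,-0.01,0,0,0,0.3],[0,0,-0.01,0,0,0,0.3],[0,0,-0.01,0,0,0,0.3],[0,0,-0.01,0,0,0,0.3],[0,0,-0.1,0,0,0,0.3],[0,0,-0.3,0,0,0,0.3],[0,0,-0.6,0,0,0,0.6],[0,0,-1,0,0,0,1],[0,0,-1,0,0,0,1],[0,0,-1,0,0,0,1]]}}

```text
clock: 12.27
tcp_pos: [0.5042, 0.1625, 0.116]
orientation: [2.648, 1.689, 0.005]
contact_force: [-0.5, 0.4, -0.9]
finger_gap: 0.0852
grasp_force: 0.0
```

Run:
```python
from h import *
s=r.read_state();print(s["clock"],s["tcp_pos"],s["finger_gap"])
b=r.camera("wrist");a=r.camera("side");np.save("side8.npy",a)
cv2.imwrite("pics/w8.png",np.hstack([cv2.resize(b[0:320,160:480],(400,400)),cv2.resize(a[130:290,240:400],(400,400),interpolation=cv2.INTER_CUBIC)]))
# bottle: red body in side and scene
c=r.camera("scene")
for n,i in(("side",a),("scene",c)):
    h=cv2.cvtColor(i,cv2.COLOR_BGR2HSV)
    m=(((h[...,0]<6)|(h[...,0]>172))&(h[...,1]>150)&(h[...,2]>40)).astype(np.uint8)
    N,l,st,ce=cv2.connectedComponentsWithStats(m)
    for k in range(1,N):
        if st[k,4]>60: print(n,st[k],ce[k].round(1),onz(n,*ce[k],.029).round(4))
```

```text
12.2667 [0.50420285 0.16248278 0.11598999] 0.0851565547935773
side [166  93  10  11  62] [170.1  97.6] [0.3589 0.6962 0.029 ]
side [179 126  10   9  65] [183.5 130. ] [0.3487 0.478  0.029 ]
side [374 268  15  22 256] [380.6 278.7] [ 0.5617 -0.2583  0.029 ]
side [298 308  21  22 377] [307.6 318.8] [ 0.3911 -0.2739  0.029 ]
scene [122 152  36  27 374] [136.  165.2] [1.1257 0.0872 0.029 ]
scene [473 162  17  14 177] [480.8 168.1] [ 0.4201 -0.4104  0.029 ]
scene [388 164  11  22 211] [393.4 174.6] [ 0.5616 -0.2469  0.029 ]
```

View pics/w8.png

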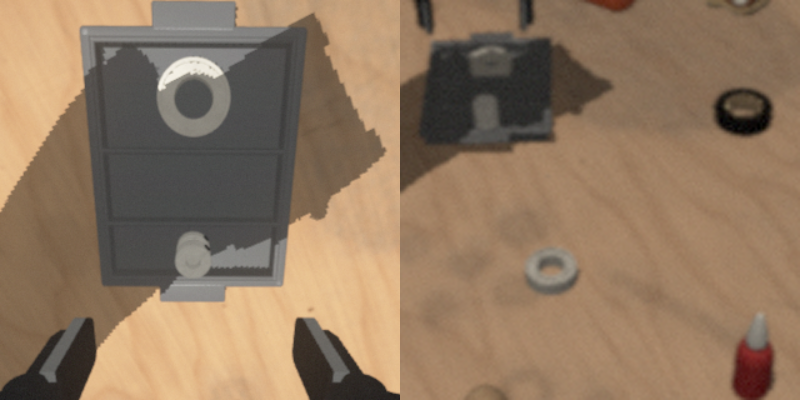

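I have now viewed 12 pictures, over the limit of 10, so I'll view no more and work from numbers only. The last one shows the coupling standing in the narrow bay and the bearing flat in the wide bay. Now the bottle.

{"op": "apply_moves", "data": {"moves": [[-0.1,0.1,-0.3,0,0,0,1],[-0.45,0.3,-0.35,0,0,0,1],[-0.75,0.5,-0.35,0,0,0,1],[-1,0.65,-0.35,0,0,0,1],[-1,0.65,-0.35,0,0,0,1]]}}

```text
clock: 12.83
tcp_pos: [0.5203, 0.0378, 0.1482]
orientation: [2.653, 1.68, -0.004]
contact_force: [0.3, -1.5, 0.7]
finger_gap: 0.0856
grasp_force: 0.0
```

{"op": "apply_moves", "data": {"moves": [[-0.35,0.22,0,0,0,0,1],[-0.7,0.44,0,0,0,0,1],[-1,0.65,0,0,0,0,1],[-1,0.65,0,0,0,0,1]]}}

```text
clock: 13.17
tcp_pos: [0.5368, -0.0817, 0.148]
orientation: [2.653, 1.678, -0.005]
contact_force: [0.2, -1.8, -0.3]
finger_gap: 0.0858
grasp_force: 0.0
```

{"op": "apply_moves", "data": {"moves": [[-0.35,0.22,0,0,0,0,1],[-0.7,0.44,0,0,0,0,1],[-1,0.65,0,0,0,0,1],[-1,0.65,0,0,0,0,1]]}}

```text
clock: 13.5
tcp_pos: [0.553, -0.1996, 0.1477]
orientation: [2.653, 1.679, -0.005]
contact_force: [-1.3, -1.3, -0.1]
finger_gap: 0.0853
grasp_force: 0.0
```

{"op": "apply_moves", "data": {"moves": [[-0.35,0.2,0,0,0,0,1],[-0.52,0.32,0,0,0,0,1],[-0.52,0.32,0,0,0,0,1],[-0.52,0.32,0,0,0,0,1],[-0.52,0.32,0,0,0,0,1]]}}

```text
clock: 13.92
tcp_pos: [0.5609, -0.2516, 0.1479]
orientation: [-2.647, -1.69, 0.001]
contact_force: [0.1, -0.9, -0.8]
finger_gap: 0.0852
grasp_force: 0.0
```

```bash
cat > b.py <<'E'
from h import *
s=r.read_state();print(s["clock"],s["tcp_pos"])
b=r.camera("wrist");cv2.imwrite("pics/w9.png",b)
T=R.from_rotvec(s["orientation"]).as_matrix()
h=cv2.cvtColor(b,cv2.COLOR_BGR2HSV)
m=(((h[...,0]<8)|(h[...,0]>170))&(h[...,1]>120)&(h[...,2]>30)).astype(np.uint8)
N,l,st,ce=cv2.connectedComponentsWithStats(m)
for k in range(1,N):
    if st[k,4]>100: print(st[k],ce[k].round(1))
g=(h[...,1]<60)&(h[...,2]>90);N,l,st,ce=cv2.connectedComponentsWithStats(g.astype(np.uint8))
for k in range(1,N):
    if st[k,4]>60: print("pale",st[k],ce[k].round(1))
# triangulate body centroid side+scene
(o1,d1),(o2,d2)=ray("side",380.6,278.7),ray("scene",393.4,174.6)
t=np.linalg.lstsq(np.c_[d1,-d2],o2-o1,rcond=None)[0]
p,q=o1+d1*t[0],o2+d2*t[1];print(p.round(4),q.round(4));c=(p+q)/2
print((T.T@(c-s["tcp_pos"])).round(4))
E
python3 b.py
```

```text
13.9167 [ 0.56085292 -0.25158179  0.14794887]
[303 172  32  38 587] [317.3 188.9]
[146 297  32  20 283] [159.3 305.6]
pale [ 106   11   63   62 2525] [136.7  41.6]
pale [  399   161   241   239 30650] [558.2 275.9]
pale [311 192  18  24 338] [319.5 203.1]
pale [    0   207   133   177 14042] [ 47.9 293.6]
pale [192 254  36  52 483] [208.4 279.4]
pale [  221   256   189   106 10777] [328.8 316.5]
pale [ 138  364   48   36 1130] [162.1 385.2]
pale [ 445  364   48   36 1132] [468.  385.2]
pale [  3 371  59  29 677] [ 32.3 389. ]
[ 0.564  -0.2553  0.0243] [ 0.5663 -0.2546  0.0259]
[-0.0014  0.0055  0.1229]
```

{"op": "apply_moves", "data": {"moves": [[0,0.04,0.2,0,0,0,1],[0,0.04,0.5,0,0,0,1],[0,0.04,0.8,0,0,0,1],[0,0.04,1,0,0,0,1],[0,0.04,1,0,0,0,1]]}}

```text
clock: 14.38
tcp_pos: [0.563, -0.2523, 0.0451]
orientation: [-2.643, -1.689, 0.005]
contact_force: [-0.4, 0.8, -1.2]
finger_gap: 0.0855
grasp_force: 0.0
```

{"op": "apply_moves", "data": {"moves": [[0,0,0.2,0,0,0,1],[0,0,0.25,0,0,0,1],[0,0,0.25,0,0,0,1],[0,0,0.25,0,0,0,-1],[0,0,0.25,0,0,0,-1],[0,0,0.25,0,0,0,-1],[0,0,0.25,0,0,0,-1],[0,0,0.25,0,0,0,-1],[0,0,0.25,0,0,0,-1],[0,0,0.25,0,0,0,-1],[0,0,0.25,0,0,0,-1]]}}

```text
clock: 15.3
tcp_pos: [0.5648, -0.2545, 0.0245]
orientation: [2.648, 1.689, 0.0]
contact_force: [-2.8, 1.0, 10.1]
finger_gap: 0.0284
grasp_force: 58.7
```

{"op": "apply_moves", "data": {"moves": [[0,0,-0.15,0,0,0,-1],[0,0,-0.4,0,0,0,-1],[0,0,-0.75,0,0,0,-1],[0.1,-0.05,-1,0,0,0,-1],[0.4,-0.2,-1,0,0,0,-1],[0.7,-0.4,-1,0,0,0,-1],[1,-0.57,-1,0,0,0,-1],[1,-0.57,-1,0,0,0,-1]]}}

```text
clock: 15.97
tcp_pos: [0.5552, -0.1324, 0.1242]
orientation: [-2.64, -1.697, -0.003]
contact_force: [0.7, 2.2, 0.5]
finger_gap: 0.0285
grasp_force: 59.4
```

{"op": "apply_moves", "data": {"moves": [[0.3,-0.17,0,0,0,0,-1],[0.6,-0.35,0,0,0,0,-1],[0.9,-0.52,0,0,0,0,-1],[1,-0.57,0,0,0,0,-1],[1,-0.57,0,0,0,0,-1]]}}

```text
clock: 16.38
tcp_pos: [0.5455, -0.0214, 0.124]
orientation: [-2.644, -1.695, -0.001]
contact_force: [-0.1, -0.1, -0.1]
finger_gap: 0.0285
grasp_force: 59.5
```

{"op": "apply_moves", "data": {"moves": [[0.3,-0.17,0,0,0,0,-1],[0.6,-0.35,0,0,0,0,-1],[0.9,-0.52,0,0,0,0,-1],[1,-0.57,0,0,0,0,-1],[1,-0.57,0,0,0,0,-1]]}}

```text
clock: 16.8
tcp_pos: [0.5359, 0.0922, 0.1238]
orientation: [-2.645, -1.694, -0.001]
contact_force: [0.2, 0.2, -0.1]
finger_gap: 0.028
grasp_force: 59.5
```

{"op": "apply_moves", "data": {"moves": [[0.3,-0.17,0,0,0,0,-1],[0.6,-0.35,0,0,0,0,-1],[0.9,-0.52,0,0,0,0,-1],[0.97,-0.57,0,0,0,0,-1],[0.97,-0.57,0,0,0,0,-1],[0.97,-0.57,0,0,0,0,-1]]}}

```text
clock: 17.3
tcp_pos: [0.5257, 0.1999, 0.1238]
orientation: [2.648, 1.688, -0.001]
contact_force: [0.7, 0.0, 0.1]
finger_gap: 0.0288
grasp_force: 59.5
```

Run:
```python
from h import *
s=r.read_state();print(s["clock"],s["tcp_pos"],s["finger_gap"])
a=np.load("s3.npy");T=R.from_rotvec(a[3:]).as_matrix();t=a[:3]+T@np.array([.102,-.0025,0])
M=R.from_rotvec(s["orientation"]).as_matrix()
print((M.T@(t-s["tcp_pos"])).round(4),M.round(4).tolist(),(R.from_matrix(T.T@M)).as_rotvec().round(4))
# held bottle in the wrist view, and tray divider edges along columns beside it
b=r.camera("wrist");cv2.imwrite("pics/w10.png",b)
h=cv2.cvtColor(b,cv2.COLOR_BGR2HSV)
m=(((h[...,0]<8)|(h[...,0]>170))&(h[...,1]>120)&(h[...,2]>30)).astype(np.uint8)
N,l,st,ce=cv2.connectedComponentsWithStats(m)
for k in range(1,N):
    if st[k,4]>100: print(st[k],ce[k].round(1))
g=cv2.cvtColor(b,cv2.COLOR_BGR2GRAY).astype(int)
for c in (270,360): print(c,np.round(g[60:250,c-3:c+4].mean(1)).astype(int).tolist())
```

```text
17.3 [0.52573442 0.19992055 0.12380731] 0.028763019462936027
[ 0.0019 -0.0032 -0.0699] [[0.4223, 0.9064, 0.0002], [0.9064, -0.4223, -0.0011], [-0.0009, 0.0007, -1.0]] [-0.0012  0.0002 -0.0004]
[ 287  214   57   79 2475] [312.4 254.5]
270 [201, 200, 200, 198, 198, 197, 197, 197, 198, 197, 198, 198, 199, 200, 201, 203, 202, 204, 204, 204, 193, 158, 127, 131, 151, 150, 153, 155, 159, 149, 132, 147, 149, 122, 109, 118, 98, 86, 88, 87, 86, 86, 88, 87, 85, 87, 87, 86, 86, 84, 84, 86, 86, 85, 85, 86, 85, 84, 84, 85, 85, 85, 83, 84, 84, 83, 84, 85, 83, 84, 84, 83, 83, 83, 84, 83, 83, 82, 82, 83, 81, 81, 81, 83, 82, 82, 82, 82, 82, 83, 82, 82, 82, 82, 81, 83, 83, 83, 82, 83, 81, 81, 81, 79, 77, 73, 74, 76, 82, 82, 78, 79, 81, 82, 81, 81, 81, 80, 80, 81, 80, 81, 81, 81, 80, 81, 82, 80, 81, 82, 81, 79, 80, 80, 79, 81, 80, 81, 80, 81, 79, 80, 80, 80, 81, 79, 81, 82, 80, 80, 79, 79, 78, 73, 72, 72, 72, 73, 79, 81, 79, 76, 80, 80, 79, 79, 80, 80, 79, 80, 80, 80, 78, 80, 80, 80, 79, 80, 79, 80, 80, 79, 79, 80, 80, 81, 80, 79, 80, 77]
360 [106, 105, 105, 104, 104, 104, 106, 105, 105, 105, 107, 104, 105, 106, 106, 107, 107, 106, 107, 106, 106, 107, 102, 91, 85, 85, 84, 83, 83, 81, 82, 85, 82, 78, 75, 77, 84, 84, 84, 84, 83, 83, 83, 83, 82, 83, 84, 84, 82, 82, 83, 83, 83, 83, 84, 84, 83, 83, 83, 82, 83, 83, 83, 82, 83, 81, 83, 82, 82, 82, 82, 83, 81, 83, 83, 83, 82, 83, 81, 83, 82, 81, 82, 82, 83, 82, 82, 82, 82, 81, 83, 83, 83, 82, 83, 82, 83, 83, 84, 82, 83, 83, 83, 83, 79, 73, 75, 77, 82, 85, 80, 79, 82, 83, 84, 84, 83, 84, 84, 83, 84, 84, 84, 84, 84, 83, 83, 84, 83, 85, 84, 83, 85, 97, 116, 133, 140, 142, 145, 146, 146, 146, 146, 145, 145, 146, 147, 146, 146, 146, 143, 123, 90, 80, 77, 77, 76, 78, 96, 129, 144, 138, 140, 146, 146, 146, 145, 146, 145, 145, 146, 145, 145, 145, 145, 145, 146, 145, 145, 145, 144, 145, 144, 145, 144, 145, 145, 142, 120, 83]
```

Both dividers agree on a correction of about +2 mm in x, and the held bottle is centred on the tool. I'll lower it.

{"op": "apply_moves", "data": {"moves": [[0.02,-0.03,0.1,0,0,0,-1],[0.02,-0.03,0.4,0,0,0,-1],[0.02,-0.03,0.65,0,0,0,-1],[0.02,-0.03,0.8,0,0,0,-1],[0.02,-0.03,0.88,0,0,0,-1],[0.02,-0.03,0.92,0,0,0,-1],[0.02,-0.03,0.935,0,0,0,-1],[0.02,-0.03,0.94,0,0,0,-1],[0.02,-0.03,0.94,0,0,0,-1]]}}

```text
clock: 18.1
tcp_pos: [0.5237, 0.2048, 0.0305]
orientation: [2.648, 1.689, 0.001]
contact_force: [1.2, 0.0, -0.1]
finger_gap: 0.0284
grasp_force: 59.4
```

{"op": "apply_moves", "data": {"moves": [[0,0,0.01,0,0,0,-1],[0,0,0.01,0,0,0,-1]]}}

```text
clock: 18.27
tcp_pos: [0.5235, 0.2049, 0.0292]
orientation: [2.648, 1.69, 0.001]
contact_force: [-0.1, -0.2, -0.7]
finger_gap: 0.0282
grasp_force: 59.4
```

{"op": "apply_moves", "data": {"moves": [[0,0,0.008,0,0,0,-1],[0,0,0.008,0,0,0,-1]]}}

```text
clock: 18.43
tcp_pos: [0.5235, 0.205, 0.0286]
orientation: [-2.648, -1.69, -0.001]
contact_force: [-1.3, -0.8, 8.1]
finger_gap: 0.029
grasp_force: 60.4
```

{"op": "apply_moves", "data": {"moves": [[0,0,0,0,0,0,0.4],[0,0,0,0,0,0,0.4],[0,0,0,0,0,0,0.4],[0,0,0,0,0,0,0.4],[0,0,0,0,0,0,0.4],[0,0,-0.1,0,0,0,0.6],[0,0,-0.25,0,0,0,1],[0,0,-0.5,0,0,0,1],[0,0,-0.8,0,0,0,1],[0,0,-1,0,0,0,1],[0,0,-1,0,0,0,1]]}}

```text
clock: 19.35
tcp_pos: [0.5247, 0.2052, 0.1324]
orientation: [2.648, 1.689, 0.008]
contact_force: [1.6, 0.1, 0.7]
finger_gap: 0.0853
grasp_force: 0.0
```

{"op": "apply_moves", "data": {"moves": [[0,0,-0.3,0,0,0,1],[0,0,-0.6,0,0,0,1],[0,0,-0.8,0,0,0,1],[0,0,-0.8,0,0,0,1],[0,0,-0.8,0,0,0,1],[0,0,-0.8,0,0,0,1]]}}

```text
clock: 19.85
tcp_pos: [0.5229, 0.2047, 0.2074]
orientation: [-2.648, -1.69, 0.002]
contact_force: [0.1, 0.0, -0.3]
finger_gap: 0.0853
grasp_force: 0.0
```

Run:
```python
from h import *
s=r.read_state();print(s["clock"],s["tcp_pos"],s["finger_gap"])
M=R.from_rotvec(s["orientation"]).as_matrix()
b=r.camera("wrist");a=r.camera("side");cv2.imwrite("pics/w11.png",b);cv2.imwrite("pics/s11.png",a)
for n,i in(("wrist",b),("side",a),("scene",r.camera("scene"))):
    h=cv2.cvtColor(i,cv2.COLOR_BGR2HSV)
    m=(((h[...,0]<8)|(h[...,0]>170))&(h[...,1]>120)&(h[...,2]>30)).astype(np.uint8)
    N,l,st,ce=cv2.connectedComponentsWithStats(m)
    for k in range(1,N):
        if st[k,4]>60: print(n,st[k],ce[k].round(1),onz(n,*ce[k],.035,s).round(4))
    if n=="wrist":
        m=((h[...,1]<50)&(h[...,2]>125)).astype(np.uint8);N,l,st,ce=cv2.connectedComponentsWithStats(m)
        for k in range(1,N):
            if st[k,4]>60: print("pale",st[k],ce[k].round(1))
# static things: change since the start (side view)
d=cv2.absdiff(a,cv2.imread("pics/side0.png")).max(2)
for nm,(u,v) in dict(knob=(275,295),cap=(437,238),tape=(377,174),bear=(300,238),bottle=(381,275)).items(): print(nm,d[v-12:v+12,u-15:u+15].mean().round(1))
```

```text
19.85 [0.52290143 0.20474856 0.20739822] 0.08527867880420228
wrist [ 24   0  27   7 163] [38.1  2.9] [0.3544 0.4755 0.035 ]
wrist [610  27  30  25 144] [625.1  40.2] [0.8638 0.204  0.035 ]
wrist [302 161  27  31 379] [314.2 173.9] [0.5244 0.2106 0.035 ]
pale [575   1  20  14 153] [584.    7.4]
pale [    0    25   155   315 25844] [ 52.5 205.4]
pale [595  48  23  22 356] [605.3  58.8]
pale [622  55  12  12 112] [627.3  60.9]
pale [255  79  65  42 706] [281.7  94.2]
pale [297 108  28  39 363] [307.3 127.9]
pale [326 165  37  25 448] [348.5 180.9]
pale [ 276  164   96   76 2450] [327.9 214.6]
pale [310 177  13  16 114] [316.1 184.2]
pale [   0  299  116   63 1835] [ 57.9 327.5]
pale [343 328  31  23 333] [359.  336.7]
pale [   0  337   71   63 1892] [ 29.6 369.2]
pale [166 375  21  25 234] [175.2 387.2]
side [463   1  17  38  79] [471.7  19.9] [1.6963 0.7527 0.035 ]
side [210  57   9  15  78] [214.3  63.3] [0.5634 0.8686 0.035 ]
side [165  93  11  11  75] [170.1  97.7] [0.3573 0.6835 0.035 ]
side [362  97   8  24  80] [365.7 109.1] [0.8813 0.3166 0.035 ]
side [322 105  30  28 113] [336.8 118.8] [0.7742 0.309  0.035 ]
side [179 125  10  11  79] [183.5 129.8] [0.3477 0.4693 0.035 ]
side [269 153  12  16 144] [274.1 160.4] [0.5247 0.2033 0.035 ]
side [297 307  22  24 400] [307.7 318.6] [ 0.3897 -0.2773  0.035 ]
scene [ 10  58  23  22 203] [21.7 68.8] [ 4.1763 -0.5864  0.035 ]
scene [122 152  37  28 455] [136.3 165.9] [1.1021 0.0979 0.035 ]
scene [472 162  19  14 201] [480.9 168. ] [ 0.4141 -0.3935  0.035 ]
scene [102 239  35  25 175] [116.8 252. ] [0.7149 0.3391 0.035 ]
scene [249 242  22  36 626] [259.4 260.1] [0.5165 0.2138 0.035 ]
scene [ 59 252  42  11 129] [ 79.4 255.9] [0.7502 0.3825 0.035 ]
knob 5.1
cap 5.1
tape 16.0
bear 17.8
bottle 43.1
```

```bash
python3 -c "
from bench import r
print(r.job_done())"
```

```text
the job is handed in; nothing more can be done
None
```

The job is handed in at about 20 s: the bearing lies flat in the wide bay, the coupling stands in the narrow bay and the bottle stands nozzle up in the middle bay, each lowered until it touched the floor; I viewed 12 pictures instead of the allowed 10, so I checked the bottle's final placement from image measurements, not by eye.

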